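# Seat the green batter tumbler in its tapered holder

### The arm

A 6-joint arm with a two-finger parallel gripper is mounted at the origin on a cart in front of the work surface, level with it; the furniture and walls round the work are solid. World frame = base frame: x ahead of the robot, y to its left, z up, the work surface at z = 0. Lengths are in m, angles in degrees, forces in N, time in s.
With the tool pointing down it reaches from about 0.4 to 0.825 m from the base axis. Payload 7 kg.
Tool frame: the origin (TCP) lies between the finger pads; the fingertips stand 19 mm ahead of it and the grasp point (between the pads) is the TCP (r.finger_overhang is the distance from the TCP to the fingertips, in m); z points along the fingers, y is the direction in which the jaws open and shut (so a half turn about z gives the same grasp; the last joint's range is limited). The gripper opens to 88 mm and grips with 3 to 60 N. Pads are 19 mm wide; open, the fingers measure 130 mm over their backs; the gripper's body (78 mm by 193 mm) begins 47 mm behind the grasp point.
Start: joints at [-49.441, 20.546, 0.682, 0, -70.136, -16.507], TCP at [0.275, -0.616, 0.246] pointing down, gripper open.
Joint ranges: [-176.03, 176.03], [-82.01, 121.73], [-58.28, 71.71], [-173.87, 95.51], [-174.79, -0.11], [-173.66, 173.66]. Speed limits (degrees/s): [136.94, 136.94, 172.46, 180, 180, 180].

### API

Orientations are given as [roll, pitch, yaw] about the fixed x, y, z axes, in that order (R = Rz(yaw) Ry(pitch) Rx(roll)).
In Python, from plant import r, optics gives the robot as it stands. The module is installed in compiled form; this text tells all that it offers.
- The arm moves only by the tool step_arm, never from a script. Its argument "increments" is a list of rows, each an object of numbers: "tx", "ty", "tz": the shift along the world's x, y, z in mm; "ax", "ay", "az": the turn, a rotation vector about the world's x, y, z in degrees; "claw": the gripper command: -1 is shut, 1 is fully open, values between are in proportion. In form: [{"tx": .., "ty": .., "tz": .., "ax": .., "ay": .., "az": .., "claw": ..}, ...]. A call has 1 to 12 rows; each row shifts and turns the commanded pose from where the row before left it; what a row does not reach is not made up. A row lasts 1/10 s, in which the tool goes at most 50 mm and 8.59 degrees, less where a joint would pass 70% of its speed; a pose out of reach is approached as far as the arm can. A call with a gripper value outside its range is refused whole. The fingers move at their own pace and stop on an object; "newtons" is the grip in N (left out, the last holds). Time passes only in rows, so rows that do not move let the fingers close. It gives the time, the measured TCP pose, the force and the opening at its end, in the units of the state.
- r.get_state(): the state, without advancing time (a new reading comes with each control period).
- optics.capture(name): name is "scene" or "top" or "wrist"; returns a dict with "image" (400x640x3 uint8, blue, green, red), "depth" (400x640 float32, m along the optical axis (not along the pixel's ray), 0 where there is no reading), "fx", "fy", "cx", "cy" (pixels), "R" (3x3) and "t" (3): a world point X has camera coordinates R X + t. Camera axes: x right, y down, z forward; pixel columns grow to the right and rows downward; lengths in m; the calibration is good to about 2 mm. A picture is of the moment at which its call begins.
- r.close_job(): hands the job in, once; it reports no verdict.
The state is a dict: "time_s": time; "joints": joint angles; "qd": joint speeds; "joint_torque": joint torques, N m; "tcp_pos": TCP position; "eef_rot": TCP orientation; "contact_force": force on the tool from outside, world axes, zero at the start; "moment": the same for the moment, N m; "gripper_width": finger opening in m.
Only numpy, scipy, OpenCV 4.12 (cv2) and the standard library are available. Lean on these libraries where they do the work, as an engineer would, in place of code of your own. Each camera call takes 0.05 s, during which the arm holds its last target. There are 200 camera calls.

### The job

The green tumbler is next to be filled with batter, but its foot is too narrow to stand safely: lower it upright into the white holder, keeping hold of it until it is down inside, and let go once it rests on the taper, without dropping it or ramming it tight. The holder should stay standing about where it is, and the orange tumbler is to be left alone.

Things in the scene. Friction and masses are not known exactly. Their poses are not given: they have to be found in the camera images.
- green_tumbler: Green plastic tumbler, open at the top, upright, 60 to 130 g, 105 mm tall. Origin: centre of its underside, z up along its axis; round, so yaw does not matter. Outside diameter 32 mm at the foot, widening evenly to 56 mm at 65 mm height; from 65 to 105 mm it is a straight collar 56 mm across: grip it there from above. Wall 3 mm.
- holder: White tapered cup on a black disc foot (90 mm across, 5 thick), loose, upright, 450 g, 66 mm tall, rim 74 mm across. Origin: centre of the underside, z up. Mouth 62 mm wide inside, 48 mm from 10 mm down, then tapering like the tumbler. The green tumbler, upright in it, rests on the taper, not the floor: its underside 16 mm above the holder's, its collar starting 15 mm above the rim.
- orange_tumbler: Orange tumbler, of the same shape and size as the green one, upright. Not to be used. Origin: centre of its underside, z up. The two tumblers and the holder stand in a row from left to right in any order, 120 mm or more from centre to centre. (To the left of the row stands a fixed batter funnel on a stand, up to 0.31 m high: pass over it or round it.)
Not all that is in view belongs to the job. Of the things shaped like the green_tumbler, the green one is meant.

How it is judged (in metres and radians):
On the way:
1. the green tumbler is lowered into the holder while the fingers still hold it: its foot at least 31 mm below the holder's rim (z of green_tumbler in the frame of holder below 0.035 m and horizontal distance between green_tumbler and holder below 0.015 m and contact force between the fingers and green_tumbler above 0.3 N), for 0.05 s.
At the end, for the whole second after the job is handed in: the green tumbler rests upright (within 10 degrees) and still on the holder's taper, its foot centred within 10 mm and 8 to 24 mm above the holder's underside; the holder stands upright on the table within 50 mm of its start; the orange tumbler is within 30 mm of its start (horizontal distance between green_tumbler and holder below 0.01 m and z of green_tumbler in the frame of holder between 0.008 and 0.024 m and angle between green_tumbler's own z axis and vertical below 0.17 rad and angle between holder's own z axis and vertical below 0.1 rad and height (world z) of holder below 0.01 m and distance of holder from where it was at the start of the episode below 0.05 m and distance of orange_tumbler from where it was at the start of the episode below 0.03 m and linear speed of green_tumbler below 0.02 m/s); the robot touches nothing.
It fails at once if the green tumbler is rammed tight: pressed down so hard (roughly 45 N) that the forces between the two tapers add up to over 100 N (contact force between green_tumbler and holder above 100 N).
It fails at once if the orange tumbler is knocked over or moved by over 30 mm (angle between orange_tumbler's own z axis and vertical above 0.5 rad or distance of orange_tumbler from where it was at the start of the episode above 0.03 m).
It also fails if it takes over 42 s, if anything falls off the work surface, if the arm or the gripper's body presses on something with over 40 N, if the wrist force passes 120 N, or if a joint passes its speed limit or range.

## Working session

There is one attempt and no reset: what is moved stays moved. The work goes in short steps, Python scripts to look and compute and a tool call to move; the robot and the scene stay as the last step left them, time stands still between calls to the robot, and variables do not carry over. Pictures are saved under pics/ and viewed, about 8 in all and at most 12, crops included, and the job is handed in when it is done.

Besides the shell and the picture viewer there is one more tool, called after "Emit:" in YAML: its name, and indented under it one key for each argument. step_arm: Moves the arm, as the interface text tells. Its arguments: {"type":"object","properties":{"increments":{"type":"array","items":{"type":"object","properties":{"tx":{"type":"number"},"ty":{"type":"number"},"tz":{"type":"number"},"ax":{"type":"number"},"ay":{"type":"number"},"az":{"type":"number"},"claw":{"type":"number"}}}},"newtons":{"type":"number"}},"required":["increments"]}

```bash
mkdir -p pics; cat > h.py <<'E'
import numpy as np, cv2
from plant import r, optics
def cap(n):
    c=optics.capture(n); c['K']=np.array([[c['fx'],0,c['cx']],[0,c['fy'],c['cy']],[0,0,1]]); c['R']=np.array(c['R']); c['t']=np.array(c['t']); return c
def ray(c,u,v):
    d=c['R'].T@np.array([(u-c['cx'])/c['fx'],(v-c['cy'])/c['fy'],1]); return -c['R'].T@c['t'], d
def onz(c,u,v,z):
    o,d=ray(c,u,v); return o+d*(z-o[2])/d[2]
def cloud(c):
    v,u=np.mgrid[:400,:640]; z=c['depth']; P=np.stack([(u-c['cx'])/c['fx']*z,(v-c['cy'])/c['fy']*z,z],-1)
    return (P-c['t'])@c['R']
E
python3 - <<'E'
from h import *
a=cap('scene');b=cap('top')
print(r.get_state())
for n,c in (('scene',a),('top',b)):
    print(n,-c['R'].T@c['t'],c['R'][2],c['fx'])
    np.savez(n+'0.npz',**c)
    cv2.imwrite(f'pics/{n}0.png',c['image'])
E
```

```text
{'time_s': 0.1, 'joints': array([-4.94402460e+01,  2.05878485e+01,  6.39822360e-01, -1.60254894e-02,
       -7.01351621e+01, -1.65074656e+01]), 'qd': array([-0.00662664, -0.12899443,  0.19604722,  0.08498863,  0.00476773,
       -0.05571547]), 'joint_torque': array([-1.34716884e-03, -5.84165025e+01,  2.93749791e+01,  7.01562658e+00,
        1.02067858e-02, -7.19893751e-05]), 'tcp_pos': array([ 0.27492772, -0.61604247,  0.24472196]), 'eef_rot': array([ 1.79915960e+02, -9.19421055e-03, -1.55953161e+02]), 'contact_force': array([-0.06116529, -0.03371873,  0.67283878]), 'moment': array([-0.01887783,  0.01740234,  0.01741358]), 'gripper_width': 0.08750517222622278}
scene [ 0.02740139 -0.83262397  0.59712477] [ 0.49995835  0.67541969 -0.54207924] 435.6105738477705
top [ 0.43434119 -0.13684943  0.91259355] [ 7.78131956e-02 -9.83598190e-04 -9.96967471e-01] 437.2904076203978
```

View pics/scene0.png

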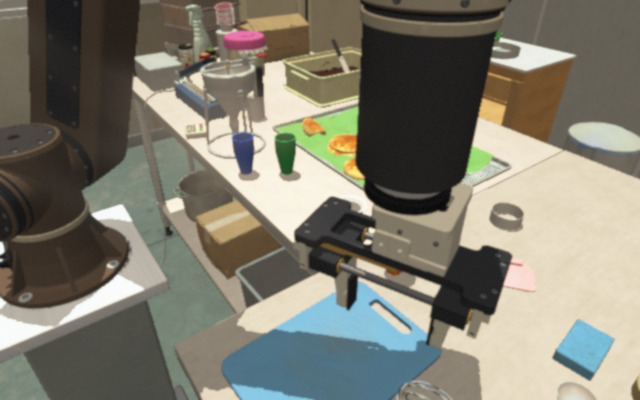

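View pics/top0.png

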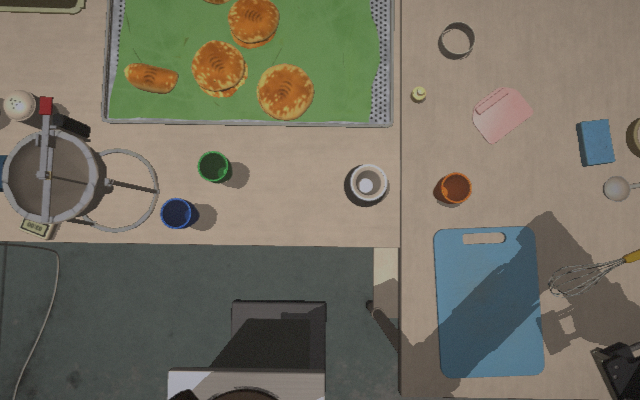

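Scene and top views: the green tumbler is at top px (213,167), a blue look-alike at (178,213), orange at (454,189), the white holder at (367,185) and the funnel at left (50,175). The flat green mat at the top is also green. In the scene view green is at (286,153) and blue at (243,153).

```bash
cat >> h.py <<'E'
def blobs(c,m,amin=60):
    n,l,s,ce=cv2.connectedComponentsWithStats(m.astype(np.uint8)); return [(l==i,s[i],ce[i]) for i in range(1,n) if s[i][4]>amin]
def hue(c,lo,hi,smin=110):
    h=cv2.cvtColor(c['image'],cv2.COLOR_BGR2HSV); return (h[...,0]>=lo)&(h[...,0]<=hi)&(h[...,1]>smin)
E
python3 - <<'E'
from h import *
S=dict(np.load('scene0.npz'));T=dict(np.load('top0.npz'))
for nm,lo,hi in (('green',50,85),('blue',100,130),('orange',3,18)):
    for n,c in(('top',T),('scene',S)):
        P=cloud(c)
        for m,s,ce in blobs(c,hue(c,lo,hi)):
            if s[4]>2500: continue
            p=P[m&(c['depth']>0)]
            print(nm,n,s,ce.round(1),'z98',np.percentile(p[:,2],[5,98]).round(3), 'xyTop', p[p[:,2]>np.percentile(p[:,2],98)-.006].mean(0).round(3))
# top view tall clusters
P=cloud(T); Z=P[...,2]
for m,s,ce in blobs(T,(Z>.03)&(T['depth']>0),150):
    p=P[m]; print('tall',s,ce.round(0),p.min(0).round(3),p.max(0).round(3))
for u,v in((213,167),(367,185),(454,189)): print(onz(T,u,v,.1 if u!=367 else .066).round(3))
im=cv2.resize(T['image'][130:250,0:240],None,fx=3.3,fy=3.3,interpolation=cv2.INTER_CUBIC); cv2.imwrite('pics/crop1.png',im)
E
```

```text
green top [198 151  30  30 161] [214.2 168.1] z98 [0.004 0.108] xyTop [0.55  0.058 0.106]
green scene [276 133  21  41 472] [286.  152.9] z98 [0.016 0.106] xyTop [0.553 0.042 0.104]
blue top [161 198  31  31 241] [177.9 213.6] z98 [0.004 0.109] xyTop [0.464 0.123 0.106]
blue scene [238 148  14  16 134] [245.4 155.4] z98 [0.041 0.08 ] xyTop [0.455 0.097 0.078]
orange top [ 228    0   51   49 1903] [253.3  22. ] z98 [0.01  0.033] xyTop [0.883 0.003 0.03 ]
orange top [ 191   41   56   57 1984] [218.8  67.3] z98 [0.01  0.031] xyTop [0.781 0.077 0.028]
orange top [ 127   63   51   31 1082] [151.4  77.6] z98 [0.025 0.043] xyTop [0.747 0.205 0.04 ]
orange top [ 258   66   56   55 1923] [285.8  91.6] z98 [0.019 0.035] xyTop [ 0.725 -0.068  0.032]
orange top [433 172  39  32 918] [453.1 188.3] z98 [0.01  0.107] xyTop [ 0.521 -0.397  0.105]
orange scene [ 257   25   52   36 1245] [285.6  42.2] z98 [0.024 0.149] xyTop [0.918 0.685 0.19 ]
orange scene [314  68  28   7 102] [329.1  71.4] z98 [0.035 0.063] xyTop [1.031 0.543 0.061]
orange scene [303 118  21  16 186] [311.6 125.4] z98 [0.027 0.042]
[... 974 characters left out ...]
 [ 53. 165.] [0.44  0.195 0.03 ] [0.698 0.501 0.262]
tall [198 151  34  32 700] [214. 166.] [0.525 0.029 0.03 ] [0.581 0.086 0.109]
tall [351 164  37  37 767] [370. 181.] [ 0.497 -0.273  0.03 ] [ 0.569 -0.203  0.071]
tall [434 172  38  32 793] [454. 188.] [ 0.493 -0.423  0.031] [ 0.55  -0.367  0.109]
tall [160 198  39  31 793] [178. 213.] [0.437 0.094 0.03 ] [0.492 0.153 0.109]
tall [548 264  66  33 195] [568. 279.] [ 0.315 -0.732  0.03 ] [ 0.38  -0.6    0.059]
tall [ 590  341   50   59 2118] [619. 370.] [ 0.211 -0.579  0.227] [ 0.357 -0.315  0.66 ]
tall [169 389  29  11 203] [185. 395.] [0.157 0.035 0.16 ] [0.202 0.099 0.291]
[0.552 0.059 0.1  ]
[ 0.527 -0.234  0.066]
[ 0.518 -0.393  0.1  ]
```

View pics/crop1.png

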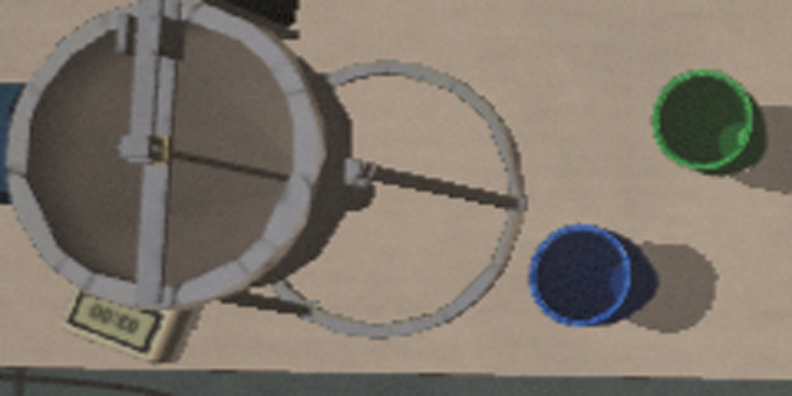

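Choice checked in the crop: the green cup with its rim at crop px (702,122), i.e. top px (213,167), about (0.552, 0.058), rim at z≈0.106. The blue one at crop (580,275) is the look-alike, and orange and the mat are ruled out. The jaws will go along x (yaw −90), clear of blue and the funnel. First I look down over the holder.

Emit:
step_arm:
  increments:
    - {"tx": 21, "ty": 31, "tz": 2, "az": 5.5, "claw": 1}
    - {"tx": 21, "ty": 31, "tz": 2, "az": 5.5, "claw": 1}
    - {"tx": 21, "ty": 31, "tz": 2, "az": 5.5, "claw": 1}
    - {"tx": 21, "ty": 31, "tz": 2, "az": 5.5, "claw": 1}
    - {"tx": 21, "ty": 31, "tz": 2, "az": 5.5, "claw": 1}
    - {"tx": 21, "ty": 31, "tz": 2, "az": 5.5, "claw": 1}
    - {"tx": 21, "ty": 31, "tz": 2, "az": 5.5, "claw": 1}
    - {"tx": 21, "ty": 31, "tz": 2, "az": 5.5, "claw": 1}
    - {"tx": 21, "ty": 31, "tz": 2, "az": 5.5, "claw": 1}
    - {"tx": 21, "ty": 31, "tz": 2, "az": 5.5, "claw": 1}
    - {"tx": 21, "ty": 31, "tz": 2, "az": 5.5, "claw": 1}
    - {"tx": 20, "ty": 31, "tz": 2, "az": 5.5, "claw": 1}
  newtons: 20

```text
$.increments[0]: bad value
```

```bash
python3 - <<'E'
from h import *
s=r.get_state();print(s['tcp_pos'],s['eef_rot'],s['joints'])
c=cap('wrist');np.savez('w1.npz',**c)
print(-c['R'].T@c['t'],c['R'][2]);cv2.imwrite('pics/w1.png',c['image'])
E
```

```text
[ 0.27492772 -0.61604247  0.24472196] [ 1.79915960e+02 -9.19421055e-03 -1.55953161e+02] [-4.94402460e+01  2.05878485e+01  6.39822360e-01 -1.60254894e-02
 -7.01351621e+01 -1.65074656e+01]
[ 0.21251065 -0.64370446  0.38376689] [ 0.22687387  0.10251408 -0.96851387]
```

View pics/w1.png

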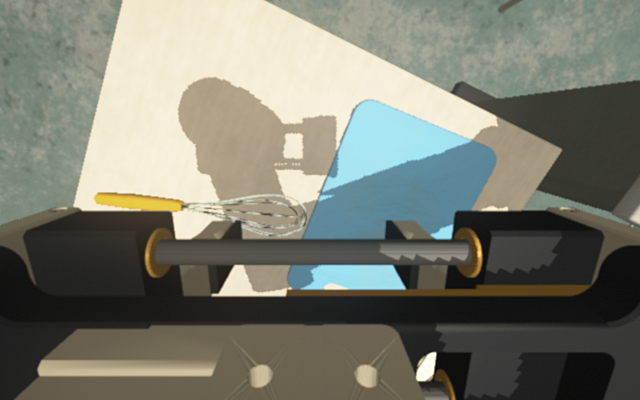

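The call was refused and nothing moved. Picture 4: the wrist camera sits on the tool's +x side and sees the table beyond the fingers (rows above 210), with the board and whisk in view. So I'll look at the holder from TCP y≈−0.10. Retrying with every field filled in.

Emit:
step_arm:
  increments:
    - {"tx": 21, "ty": 31, "tz": 6, "ax": 0, "ay": 0, "az": 5.5, "claw": 1}
    - {"tx": 21, "ty": 31, "tz": 6, "ax": 0, "ay": 0, "az": 5.5, "claw": 1}
    - {"tx": 21, "ty": 31, "tz": 6, "ax": 0, "ay": 0, "az": 5.5, "claw": 1}
    - {"tx": 21, "ty": 31, "tz": 6, "ax": 0, "ay": 0, "az": 5.5, "claw": 1}
    - {"tx": 21, "ty": 31, "tz": 6, "ax": 0, "ay": 0, "az": 5.5, "claw": 1}
    - {"tx": 21, "ty": 31, "tz": 6, "ax": 0, "ay": 0, "az": 5.5, "claw": 1}
    - {"tx": 21, "ty": 31, "tz": 6, "ax": 0, "ay": 0, "az": 5.5, "claw": 1}
    - {"tx": 21, "ty": 31, "tz": 6, "ax": 0, "ay": 0, "az": 5.5, "claw": 1}
    - {"tx": 21, "ty": 31, "tz": 6, "ax": 0, "ay": 0, "az": 5.5, "claw": 1}
    - {"tx": 21, "ty": 31, "tz": 6, "ax": 0, "ay": 0, "az": 5.5, "claw": 1}
    - {"tx": 21, "ty": 31, "tz": 6, "ax": 0, "ay": 0, "az": 5.5, "claw": 1}
    - {"tx": 21, "ty": 31, "tz": 6, "ax": 0, "ay": 0, "az": 5.5, "claw": 1}
  newtons: 20

```text
time_s: 1.35
tcp_pos: [0.5276, -0.2429, 0.3177]
eef_rot: [180.0, 0.0, -89.7]
contact_force: [0.7, -0.8, -0.6]
gripper_width: 0.0877
```

Emit:
step_arm:
  increments:
    - {"tx": 0, "ty": 36, "tz": 0, "ax": 0, "ay": 0, "az": 0, "claw": 1}
    - {"tx": 0, "ty": 36, "tz": 0, "ax": 0, "ay": 0, "az": 0, "claw": 1}
    - {"tx": 0, "ty": 36, "tz": 0, "ax": 0, "ay": 0, "az": 0, "claw": 1}
    - {"tx": 0, "ty": 36, "tz": 0, "ax": 0, "ay": 0, "az": 0, "claw": 1}
    - {"tx": 0, "ty": 0, "tz": 0, "ax": 0, "ay": 0, "az": 0, "claw": 1}
    - {"tx": 0, "ty": 0, "tz": 0, "ax": 0, "ay": 0, "az": 0, "claw": 1}

```text
time_s: 1.95
tcp_pos: [0.527, -0.0996, 0.3176]
eef_rot: [-180.0, 0.0, -89.8]
contact_force: [0.7, -0.8, -0.8]
gripper_width: 0.0879
```

```bash
python3 - <<'E'
from h import *
s=r.get_state();print(s['tcp_pos'],s['eef_rot'],s['joints'])
c=cap('wrist');np.savez('w2.npz',**c)
print(-c['R'].T@c['t'],c['R'][2]);cv2.imwrite('pics/w2.png',c['image'])
P=cloud(c);Z=P[...,2]
for m,b,ce in blobs(c,(Z>.03)&(Z<.12)&(c['depth']>0),150):
    p=P[m]; print('tall',b,ce.round(0),p.min(0).round(3),p.max(0).round(3))
E
```

```text
[ 0.52704279 -0.09957546  0.31760003] [-1.79999655e+02  2.01304310e-03 -8.98307433e+01] [ 1.02520345e+01  5.09944022e+00 -1.00775675e+01 -1.99091707e-03
 -7.48222997e+01 -1.00822565e+01]
[ 0.52568111 -0.16662333  0.45661013] [-8.03066312e-04  2.49006245e-01 -9.68501546e-01]
tall [ 282   36   55   60 1933] [309.  64.] [ 0.496 -0.274  0.03 ] [ 0.567 -0.203  0.068]
tall [ 166  162   49   46 1358] [189. 186.] [ 0.683 -0.107  0.03 ] [ 0.759 -0.034  0.034]
tall [ 587  181   53   48 1459] [620. 205.] [ 0.012 -0.079  0.03 ] [ 0.088 -0.023  0.092]
tall [275 265  40  31 950] [294. 278.] [0.524 0.028 0.031] [0.58  0.082 0.107]
```

View pics/w2.png

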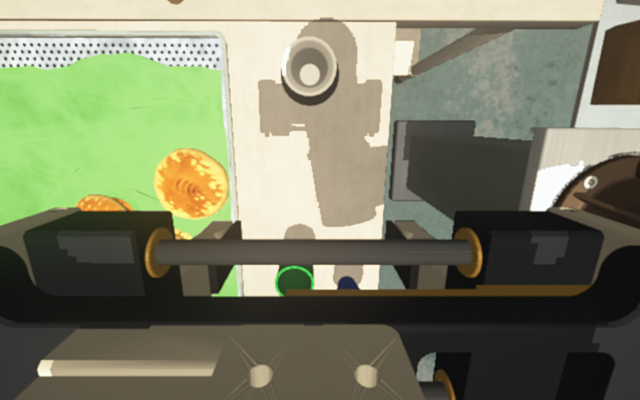

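Picture 5: holder at wrist px (309,64), green rim at (294,280), blue behind it at (348,283). Next, circle fits on the rims from both views.

```bash
cat >> h.py <<'E'
def rim(c,x,y,z,R,pos=.06):
    # outer contour of the points near the top of an object, its rays cast onto plane z, circle by least squares
    P=cloud(c); m=(np.hypot(P[...,0]-x,P[...,1]-y)<pos)&(P[...,2]>z-.012)&(P[...,2]<z+.012)&(c['depth']>0)
    k=max(cv2.findContours(m.astype(np.uint8),cv2.RETR_EXTERNAL,cv2.CHAIN_APPROX_NONE)[0],key=len)[:,0]
    zz=np.median(P[m][:,2]); Q=np.array([onz(c,u,v,z)[:2] for u,v in k])
    (cx,cy),rr=cv2.minEnclosingCircle(Q.astype(np.float32))
    A=np.c_[2*Q,np.ones(len(Q))]; s=np.linalg.lstsq(A,(Q**2).sum(1),rcond=None)[0]
    return np.round([cx,cy,rr,s[0],s[1],np.sqrt(s[2]+s[0]**2+s[1]**2),zz],4)
def tri(c1,p1,c2,p2):
    X=cv2.triangulatePoints(c1['K']@np.c_[c1['R'],c1['t']],c2['K']@np.c_[c2['R'],c2['t']],np.array(p1,float).reshape(2,1),np.array(p2,float).reshape(2,1)); return (X[:3]/X[3]).ravel()
E
python3 - <<'E'
from h import *
T=dict(np.load('top0.npz'));W=dict(np.load('w2.npz'))
for n,x,y,z in(('holder',.532,-.238,.066),('green',.552,.057,.105)):
    for c in (T,W): print(n,rim(c,x,y,z,0))
# two-view triangulation of rim centres (mask ellipse centres)
def ec(c,x,y,z):
    P=cloud(c); m=(np.hypot(P[...,0]-x,P[...,1]-y)<.06)&(abs(P[...,2]-z)<.012)&(c['depth']>0)
    k=max(cv2.findContours(m.astype(np.uint8),cv2.RETR_EXTERNAL,cv2.CHAIN_APPROX_NONE)[0],key=len)
    return cv2.fitEllipse(k)[0]
for n,x,y,z in(('holder',.532,-.238,.066),('green',.552,.057,.105)):
    print(n,ec(T,x,y,z),ec(W,x,y,z),tri(T,ec(T,x,y,z),W,ec(W,x,y,z)).round(4))
E
```

```text
holder [ 0.5331 -0.2373  0.0361  0.533  -0.2374  0.0351  0.0643]
holder [ 0.5311 -0.2383  0.0362  0.5312 -0.2383  0.0354  0.0639]
green [0.5527 0.0571 0.0299 0.5531 0.0573 0.0283 0.1053]
green [0.552  0.0532 0.03   0.5518 0.0534 0.026  0.1043]
holder (368.7361145019531, 181.84947204589844) (309.03753662109375, 65.48661804199219) [ 0.5307 -0.2352  0.0858]
green (213.09080505371094, 165.99801635742188) (294.36383056640625, 280.72314453125) [0.5542 0.0599 0.0935]
```

Emit:
step_arm:
  increments:
    - {"tx": 5, "ty": 31, "tz": -10, "ax": 0, "ay": 0, "az": 0, "claw": 1}
    - {"tx": 5, "ty": 31, "tz": -20, "ax": 0, "ay": 0, "az": 0, "claw": 1}
    - {"tx": 5, "ty": 31, "tz": -25, "ax": 0, "ay": 0, "az": 0, "claw": 1}
    - {"tx": 5, "ty": 31, "tz": -25, "ax": 0, "ay": 0, "az": 0, "claw": 1}
    - {"tx": 5.5, "ty": 32.5, "tz": -25, "ax": 0, "ay": 0, "az": 0, "claw": 1}
    - {"tx": 0, "ty": 0, "tz": -10, "ax": 0, "ay": 0, "az": 0, "claw": 1}
    - {"tx": 0, "ty": 0, "tz": 0, "ax": 0, "ay": 0, "az": 0, "claw": 1}
    - {"tx": 0, "ty": 0, "tz": 0, "ax": 0, "ay": 0, "az": 0, "claw": 1}

```text
time_s: 2.8
tcp_pos: [0.5529, 0.055, 0.2029]
eef_rot: [180.0, -0.0, -90.0]
contact_force: [-0.2, -0.3, 0.8]
gripper_width: 0.0874
```

```bash
python3 - <<'E'
from h import *
s=r.get_state();print(s['tcp_pos'],s['eef_rot'])
c=cap('wrist');t=cap('top');sc=cap('scene')
im=np.vstack([cv2.resize(c['image'],(480,300)),cv2.resize(sc['image'][90:240,160:400],(480,300))]);cv2.imwrite('pics/w3.png',im)
E
```

```text
[0.55289974 0.05501005 0.20288212] [ 1.79996779e+02 -2.76293795e-02 -9.00048063e+01]
```

View pics/w3.png

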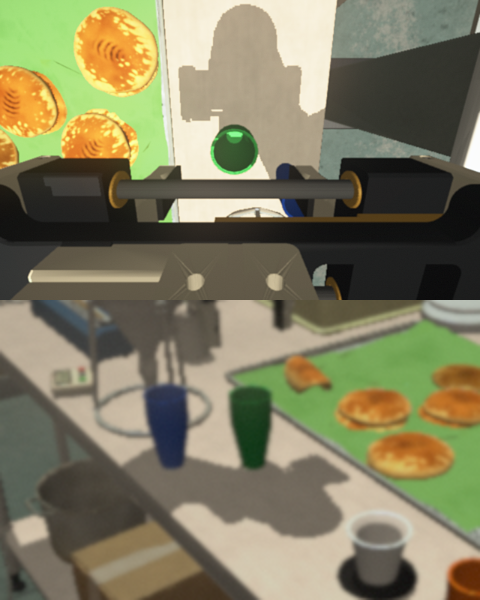

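Picture 6: green rim between the jaws at wrist px (312,200) with blue clear of the right finger, and the scene view confirms it. Refining from this closer view.

```bash
python3 - <<'E'
from h import *
s=r.get_state();print(s['tcp_pos'])
c=cap('wrist');print(rim(c,.5525,.057,.105,0,.045))
m=hue(c,50,85)&(cloud(c)[...,2]>.09)&(c['depth']>0)
P=cloud(c)[m];print(P.min(0),P.max(0),len(P))
E
```

```text
[0.55311996 0.05526828 0.20371835]
[0.552  0.0564 0.0291 0.5521 0.0565 0.0284 0.1047]
[0.52491801 0.02863843 0.09003332] [0.57990059 0.08480037 0.10739294] 815
```

Emit:
step_arm:
  increments:
    - {"tx": -0.8, "ty": 1.3, "tz": -13, "ax": 0, "ay": 0, "az": 0, "claw": 1}
    - {"tx": 0, "ty": 0, "tz": -15, "ax": 0, "ay": 0, "az": 0, "claw": 1}
    - {"tx": 0, "ty": 0, "tz": -15, "ax": 0, "ay": 0, "az": 0, "claw": 1}
    - {"tx": 0, "ty": 0, "tz": -15, "ax": 0, "ay": 0, "az": 0, "claw": 1}
    - {"tx": 0, "ty": 0, "tz": -15, "ax": 0, "ay": 0, "az": 0, "claw": 1}
    - {"tx": 0, "ty": 0, "tz": -15, "ax": 0, "ay": 0, "az": 0, "claw": 1}
    - {"tx": 0, "ty": 0, "tz": -14, "ax": 0, "ay": 0, "az": 0, "claw": 1}
    - {"tx": 0, "ty": 0, "tz": -10, "ax": 0, "ay": 0, "az": 0, "claw": 1}
    - {"tx": 0, "ty": 0, "tz": -4, "ax": 0, "ay": 0, "az": 0, "claw": 1}
    - {"tx": 0, "ty": 0, "tz": 0, "ax": 0, "ay": 0, "az": 0, "claw": 1}
    - {"tx": 0, "ty": 0, "tz": 0, "ax": 0, "ay": 0, "az": 0, "claw": 1}

```text
time_s: 4.1
tcp_pos: [0.5521, 0.0575, 0.087]
eef_rot: [-180.0, 0.0, -89.9]
contact_force: [0.2, 0.6, -0.2]
gripper_width: 0.0875
```

Emit:
step_arm:
  increments:
    - {"tx": 0, "ty": 0, "tz": 0, "ax": 0, "ay": 0, "az": 0, "claw": 0.5}
    - {"tx": 0, "ty": 0, "tz": 0, "ax": 0, "ay": 0, "az": 0, "claw": 0.2}
    - {"tx": 0, "ty": 0, "tz": 0, "ax": 0, "ay": 0, "az": 0, "claw": 0}
    - {"tx": 0, "ty": 0, "tz": 0, "ax": 0, "ay": 0, "az": 0, "claw": -1}
    - {"tx": 0, "ty": 0, "tz": 0, "ax": 0, "ay": 0, "az": 0, "claw": -1}
    - {"tx": 0, "ty": 0, "tz": 0, "ax": 0, "ay": 0, "az": 0, "claw": -1}
    - {"tx": 0, "ty": 0, "tz": 0, "ax": 0, "ay": 0, "az": 0, "claw": -1}
    - {"tx": 0, "ty": 0, "tz": 0, "ax": 0, "ay": 0, "az": 0, "claw": -1}
  newtons: 15

```text
time_s: 4.9
tcp_pos: [0.5519, 0.0574, 0.0867]
eef_rot: [-180.0, -0.0, -89.9]
contact_force: [-0.1, -0.4, 1.5]
gripper_width: 0.0552
```

Emit:
step_arm:
  increments:
    - {"tx": 0, "ty": 0, "tz": 5, "ax": 0, "ay": 0, "az": 0, "claw": -1}
    - {"tx": 0, "ty": 0, "tz": 12, "ax": 0, "ay": 0, "az": 0, "claw": -1}
    - {"tx": 0, "ty": 0, "tz": 18, "ax": 0, "ay": 0, "az": 0, "claw": -1}
    - {"tx": 0, "ty": 0, "tz": 20, "ax": 0, "ay": 0, "az": 0, "claw": -1}
    - {"tx": 0, "ty": 0, "tz": 20, "ax": 0, "ay": 0, "az": 0, "claw": -1}
    - {"tx": 0, "ty": 0, "tz": 20, "ax": 0, "ay": 0, "az": 0, "claw": -1}
    - {"tx": 0, "ty": 0, "tz": 15, "ax": 0, "ay": 0, "az": 0, "claw": -1}
    - {"tx": 0, "ty": 0, "tz": 10, "ax": 0, "ay": 0, "az": 0, "claw": -1}
    - {"tx": 0, "ty": -10, "tz": 5, "ax": 0, "ay": 0, "az": 0, "claw": -1}
    - {"tx": -2, "ty": -20, "tz": 0, "ax": 0, "ay": 0, "az": 0, "claw": -1}
    - {"tx": -2, "ty": -25, "tz": 0, "ax": 0, "ay": 0, "az": 0, "claw": -1}
    - {"tx": -2, "ty": -25, "tz": 0, "ax": 0, "ay": 0, "az": 0, "claw": -1}

```text
time_s: 6.1
tcp_pos: [0.5451, -0.0238, 0.2112]
eef_rot: [179.9, -0.0, -89.9]
contact_force: [0.4, -0.0, -0.9]
gripper_width: 0.0553
```

Emit:
step_arm:
  increments:
    - {"tx": -2, "ty": -30, "tz": 0, "ax": 0, "ay": 0, "az": 0, "claw": -1}
    - {"tx": -2, "ty": -30, "tz": 0, "ax": 0, "ay": 0, "az": 0, "claw": -1}
    - {"tx": -2, "ty": -30, "tz": 0, "ax": 0, "ay": 0, "az": 0, "claw": -1}
    - {"tx": -2, "ty": -30, "tz": 0, "ax": 0, "ay": 0, "az": 0, "claw": -1}
    - {"tx": -2, "ty": -30, "tz": 0, "ax": 0, "ay": 0, "az": 0, "claw": -1}
    - {"tx": -2, "ty": -30, "tz": 0, "ax": 0, "ay": 0, "az": 0, "claw": -1}
    - {"tx": -2, "ty": -20, "tz": 0, "ax": 0, "ay": 0, "az": 0, "claw": -1}
    - {"tx": 0, "ty": -10, "tz": 0, "ax": 0, "ay": 0, "az": 0, "claw": -1}
    - {"tx": 0, "ty": -5, "tz": 0, "ax": 0, "ay": 0, "az": 0, "claw": -1}
    - {"tx": 0, "ty": 0, "tz": 0, "ax": 0, "ay": 0, "az": 0, "claw": -1}
    - {"tx": 0, "ty": 0, "tz": 0, "ax": 0, "ay": 0, "az": 0, "claw": -1}

```text
time_s: 7.2
tcp_pos: [0.5318, -0.2371, 0.2114]
eef_rot: [180.0, 0.0, -89.9]
contact_force: [0.3, 0.1, -1.4]
gripper_width: 0.0552
```

```bash
python3 - <<'E'
from h import *
s=r.get_state();print(s['tcp_pos'],s['eef_rot'],s['gripper_width'],s['contact_force'])
c=cap('wrist');t=cap('top');sc=cap('scene')
np.savez('w4.npz',**c);np.savez('t4.npz',**t);np.savez('s4.npz',**sc)
for n,k in(('w',c),('t',t),('s',sc)):
    g=hue(k,50,85)&(k['depth']>0);P=cloud(k);g&=(np.hypot(P[...,0]-s['tcp_pos'][0],P[...,1]-s['tcp_pos'][1])<.06)&(P[...,2]>.08)
    p=P[g]
    if len(p): print(n,len(p),p.min(0).round(4),p.max(0).round(4))
im=np.vstack([cv2.resize(c['image'],(480,300)),cv2.resize(sc['image'][60:330,160:592],(480,300))]);cv2.imwrite('pics/w4.png',im)
E
```

```text
[ 0.53178237 -0.23706993  0.21143119] [ 1.79986840e+02  1.04228737e-02 -8.99258410e+01] 0.055205819624056233 [ 0.29389251  0.06455471 -1.43335502]
w 5306 [ 0.5022 -0.2661  0.1275] [ 0.558  -0.212   0.2337]
t 2 [ 0.5217 -0.2434  0.1263] [ 0.524  -0.2428  0.131 ]
s 1013 [ 0.4913 -0.2762  0.1304] [ 0.5604 -0.2117  0.3688]
```

View pics/w4.png

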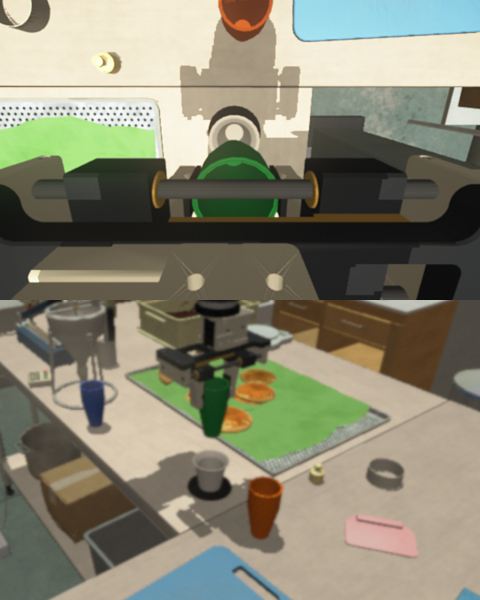

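Picture 7: the tumbler is held upright (wrist px about (312,240)), the holder is visible just beyond it at (312,170), and the scene view shows it above the holder. Before lowering I check the relative offset within the same views.

```bash
python3 - <<'E'
from h import *
from scipy.optimize import least_squares
W=dict(np.load('w4.npz'));S=dict(np.load('s4.npz'))
def fit(c,m,z,R,x0):
    # outer image edge: topmost row per column of mask, on plane z, fixed radius
    cols=np.where(m.any(0))[0]; Q=np.array([onz(c,u,np.argmax(m[:,u]),z)[:2] for u in cols])
    f=least_squares(lambda p:np.hypot(*(Q-p).T)-R,x0,loss='soft_l1',f_scale=.001); return f.x.round(4),np.abs(f.fun).mean().round(4),len(cols)
P=cloud(W);m=(np.hypot(P[...,0]-.532,P[...,1]+.238)<.05)&(abs(P[...,2]-.066)<.008)&(W['depth']>0)
k=cv2.connectedComponentsWithStats(m.astype(np.uint8))
print('holder W',fit(W,m,.066,.037,[.532,-.238]))
g=hue(W,50,85)&(abs(P[...,2]-.19)<.05)&(np.hypot(P[...,0]-.532,P[...,1]+.238)<.045)
# collar rim top ~ z .2295: width between extreme columns at rim
print('green W pts', [ (P[g&(abs(P[...,2]-z)<.004)].min(0).round(4)[:2],P[g&(abs(P[...,2]-z)<.004)].max(0).round(4)[:2]) for z in (.2,.215,.228)])
# scene: silhouette axes
P=cloud(S)
g=hue(S,50,85)&(P[...,2]>.1)&(P[...,2]<.24)&(np.hypot(P[...,0]-.532,P[...,1]+.238)<.06)
h=(P[...,2]>.02)&(P[...,2]<.072)&(np.hypot(P[...,0]-.532,P[...,1]+.238)<.06)&(S['depth']>0)
for n,m in(('g',g),('h',h)):
    for v in range(0,400,4):
        q=np.where(m[v])[0]
        if len(q)>8: print(n,v,q.min(),q.max(),(q.min()+q.max())/2,P[v,int(q.mean())].round(3))
E
```

```text
holder W (array([ 0.5313, -0.2368]), np.float64(0.0004), 69)
green W pts [(array([ 0.5051, -0.2652]), array([ 0.5497, -0.212 ])), (array([ 0.5022, -0.2653]), array([ 0.5577, -0.2126])), (array([ 0.5023, -0.2661]), array([ 0.558 , -0.2212]))]
g 132 346 365 355.5 [ 0.553 -0.223  0.225]
g 136 345 365 355.0 [ 0.553 -0.224  0.217]
g 140 344 365 354.5 [ 0.552 -0.222  0.207]
g 144 344 364 354.0 [ 0.518 -0.262  0.224]
g 148 344 364 354.0 [ 0.519 -0.262  0.216]
g 152 344 364 354.0 [ 0.518 -0.264  0.208]
g 156 344 362 353.0 [ 0.519 -0.261  0.197]
g 160 339 361 350.0 [ 0.514 -0.257  0.188]
g 164 340 360 350.0 [ 0.516 -0.256  0.178]
g 168 341 359 350.0 [ 0.517 -0.255  0.168]
g 172 343 358 350.5 [ 0.518 -0.254  0.159]
g 176 344 357 350.5 [ 0.52  -0.253  0.148]
g 180 345 357 351.0 [ 0.524 -0.252  0.137]
h 196 341 356 348.5 [ 0.551 -0.212  0.066]
h 200 334 363 348.5 [ 0.547 -0.218  0.06 ]
h 204 333 365 349.0 [ 0.547 -0.223  0.052]
h 208 335 364 349.5 [ 0.548 -0.221  0.04 ]
h 212 336 362 349.0 [ 0.546 -0.225  0.032]
h 216 337 360 348.5 [ 0.513 -0.26   0.055]
h 220 338 359 348.5 [ 0.514 -0.26   0.044]
h 224 340 358 349.0 [ 0.518 -0.26   0.032]
```

Emit:
step_arm:
  increments:
    - {"tx": 0, "ty": 1, "tz": -6, "ax": 0, "ay": 0, "az": 0, "claw": -1}
    - {"tx": 0, "ty": 0, "tz": -10, "ax": 0, "ay": 0, "az": 0, "claw": -1}
    - {"tx": 0, "ty": 0, "tz": -12, "ax": 0, "ay": 0, "az": 0, "claw": -1}
    - {"tx": 0, "ty": 0, "tz": -12, "ax": 0, "ay": 0, "az": 0, "claw": -1}
    - {"tx": 0, "ty": 0, "tz": -12, "ax": 0, "ay": 0, "az": 0, "claw": -1}
    - {"tx": 0, "ty": 0, "tz": -12, "ax": 0, "ay": 0, "az": 0, "claw": -1}
    - {"tx": 0, "ty": 0, "tz": -10, "ax": 0, "ay": 0, "az": 0, "claw": -1}
    - {"tx": 0, "ty": 0, "tz": -8, "ax": 0, "ay": 0, "az": 0, "claw": -1}
    - {"tx": 0, "ty": 0, "tz": -5, "ax": 0, "ay": 0, "az": 0, "claw": -1}
    - {"tx": 0, "ty": 0, "tz": -4, "ax": 0, "ay": 0, "az": 0, "claw": -1}
    - {"tx": 0, "ty": 0, "tz": -2, "ax": 0, "ay": 0, "az": 0, "claw": -1}
    - {"tx": 0, "ty": 0, "tz": 0, "ax": 0, "ay": 0, "az": 0, "claw": -1}

```text
time_s: 8.55
tcp_pos: [0.5318, -0.2366, 0.1186]
eef_rot: [-180.0, -0.0, -89.9]
contact_force: [0.2, 1.1, -0.9]
gripper_width: 0.0551
```

Emit:
step_arm:
  increments:
    - {"tx": 0, "ty": 0, "tz": -3, "ax": 0, "ay": 0, "az": 0, "claw": -1}
    - {"tx": 0, "ty": 0, "tz": -3, "ax": 0, "ay": 0, "az": 0, "claw": -1}
    - {"tx": 0, "ty": 0, "tz": -3, "ax": 0, "ay": 0, "az": 0, "claw": -1}
    - {"tx": 0, "ty": 0, "tz": -2, "ax": 0, "ay": 0, "az": 0, "claw": -1}
    - {"tx": 0, "ty": 0, "tz": -1, "ax": 0, "ay": 0, "az": 0, "claw": -1}
    - {"tx": 0, "ty": 0, "tz": 0, "ax": 0, "ay": 0, "az": 0, "claw": -1}
    - {"tx": 0, "ty": 0, "tz": 0, "ax": 0, "ay": 0, "az": 0, "claw": -1}

```text
time_s: 9.25
tcp_pos: [0.5318, -0.2366, 0.1066]
eef_rot: [-180.0, -0.0, -90.0]
contact_force: [0.7, -0.8, -1.3]
gripper_width: 0.0552
```

Emit:
step_arm:
  increments:
    - {"tx": 0, "ty": 0, "tz": -1, "ax": 0, "ay": 0, "az": 0, "claw": -1}
    - {"tx": 0, "ty": 0, "tz": -1, "ax": 0, "ay": 0, "az": 0, "claw": -1}
    - {"tx": 0, "ty": 0, "tz": 0, "ax": 0, "ay": 0, "az": 0, "claw": -1}
    - {"tx": 0, "ty": 0, "tz": 0, "ax": 0, "ay": 0, "az": 0, "claw": -1}

```text
time_s: 9.65
tcp_pos: [0.532, -0.2367, 0.1047]
eef_rot: [-180.0, -0.0, -89.9]
contact_force: [0.9, -1.2, 0.7]
gripper_width: 0.0552
```

Emit:
step_arm:
  increments:
    - {"tx": 0, "ty": 0, "tz": -0.7, "ax": 0, "ay": 0, "az": 0, "claw": -1}
    - {"tx": 0, "ty": 0, "tz": 0, "ax": 0, "ay": 0, "az": 0, "claw": -1}
    - {"tx": 0, "ty": 0, "tz": 0, "ax": 0, "ay": 0, "az": 0, "claw": -1}

```text
time_s: 9.95
tcp_pos: [0.5321, -0.2367, 0.1041]
eef_rot: [-180.0, -0.0, -89.9]
contact_force: [0.9, -2.2, 1.9]
gripper_width: 0.0553
```

Emit:
step_arm:
  increments:
    - {"tx": 0.2, "ty": -0.6, "tz": 0, "ax": 0, "ay": 0, "az": 0, "claw": -1}
    - {"tx": 0, "ty": 0, "tz": -0.5, "ax": 0, "ay": 0, "az": 0, "claw": -1}
    - {"tx": 0, "ty": 0, "tz": 0, "ax": 0, "ay": 0, "az": 0, "claw": -1}
    - {"tx": 0, "ty": 0, "tz": 0, "ax": 0, "ay": 0, "az": 0, "claw": -1}

```text
time_s: 10.35
tcp_pos: [0.5319, -0.2372, 0.1033]
eef_rot: [180.0, 0.0, -89.9]
contact_force: [0.7, -0.9, 0.4]
gripper_width: 0.0554
```

Emit:
step_arm:
  increments:
    - {"tx": 0, "ty": -0.3, "tz": -0.5, "ax": 0, "ay": 0, "az": 0, "claw": -1}
    - {"tx": 0, "ty": 0, "tz": 0, "ax": 0, "ay": 0, "az": 0, "claw": -1}
    - {"tx": 0, "ty": 0, "tz": 0, "ax": 0, "ay": 0, "az": 0, "claw": -1}

```text
time_s: 10.65
tcp_pos: [0.5319, -0.2374, 0.1028]
eef_rot: [180.0, 0.0, -90.0]
contact_force: [1.2, -0.9, -0.1]
gripper_width: 0.0549
```

Emit:
step_arm:
  increments:
    - {"tx": 0, "ty": 0, "tz": -0.4, "ax": 0, "ay": 0, "az": 0, "claw": -1}
    - {"tx": 0, "ty": 0, "tz": 0, "ax": 0, "ay": 0, "az": 0, "claw": -1}
    - {"tx": 0, "ty": 0, "tz": 0, "ax": 0, "ay": 0, "az": 0, "claw": -1}

```text
time_s: 10.95
tcp_pos: [0.5319, -0.2375, 0.1024]
eef_rot: [180.0, 0.0, -89.9]
contact_force: [0.3, -1.4, -0.6]
gripper_width: 0.0549
```

Emit:
step_arm:
  increments:
    - {"tx": 0, "ty": 0, "tz": -0.5, "ax": 0, "ay": 0, "az": 0, "claw": -1}
    - {"tx": 0, "ty": 0, "tz": 0, "ax": 0, "ay": 0, "az": 0, "claw": -1}
    - {"tx": 0, "ty": 0, "tz": 0, "ax": 0, "ay": 0, "az": 0, "claw": -1}

```text
time_s: 11.25
tcp_pos: [0.532, -0.2375, 0.1019]
eef_rot: [180.0, 0.0, -89.9]
contact_force: [1.8, -1.6, 0.5]
gripper_width: 0.0551
```

Emit:
step_arm:
  increments:
    - {"tx": 0, "ty": 0, "tz": -0.5, "ax": 0, "ay": 0, "az": 0, "claw": -1}
    - {"tx": 0, "ty": 0, "tz": 0, "ax": 0, "ay": 0, "az": 0, "claw": -1}
    - {"tx": 0, "ty": 0, "tz": 0, "ax": 0, "ay": 0, "az": 0, "claw": -1}

```text
time_s: 11.55
tcp_pos: [0.5321, -0.2375, 0.1015]
eef_rot: [-180.0, -0.0, -89.9]
contact_force: [0.8, -1.7, 0.4]
gripper_width: 0.0551
```

```bash
python3 - <<'E'
from h import *
F=[]
for i in range(4):
    c=cap('wrist'); F.append(r.get_state()['contact_force'])
print(np.mean(F,0).round(2))
W0=dict(np.load('w4.npz'))
for k,zt in ((W0,.2295),(c,.12)):
    P=cloud(k);g=hue(k,50,85)&(np.hypot(P[...,0]-.532,P[...,1]+.238)<.04)&(k['depth']>0)&(P[...,2]>zt-.03)
    print(np.percentile(P[g][:,2],[90,95,98,99.5]).round(4))
s=cap('scene')
im=np.vstack([cv2.resize(c['image'][100:320,150:470],(480,330)),cv2.resize(s['image'][130:240,290:450],(480,330))])[:600];cv2.imwrite('pics/w5.png',im)
E
```

```text
[ 0.46 -1.45  0.93]
[0.2306 0.231  0.2313 0.2319]
[0.1207 0.1211 0.1216 0.1221]
```

View pics/w5.png

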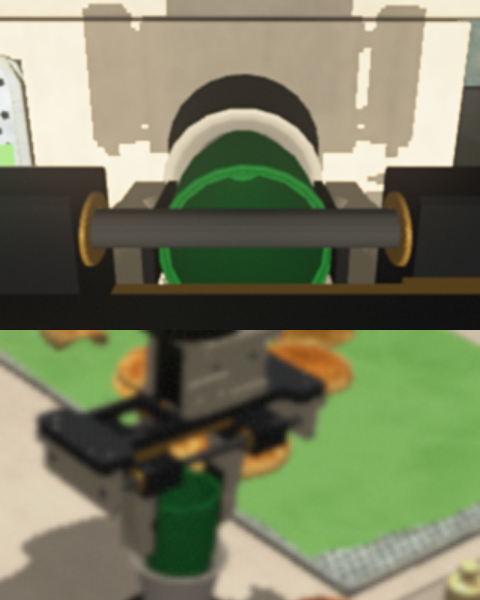

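Picture 8: the tumbler sits inside the white rim with its axis upright, and its top at z≈0.121 matches seating (16+105 mm). The load has just passed to the holder. One more small probe to confirm.

Emit:
step_arm:
  increments:
    - {"tx": 0, "ty": 0, "tz": -0.5, "ax": 0, "ay": 0, "az": 0, "claw": -1}
    - {"tx": 0, "ty": 0, "tz": 0, "ax": 0, "ay": 0, "az": 0, "claw": -1}
    - {"tx": 0, "ty": 0, "tz": 0, "ax": 0, "ay": 0, "az": 0, "claw": -1}

```text
time_s: 12.1
tcp_pos: [0.5321, -0.2375, 0.1011]
eef_rot: [-180.0, -0.0, -89.9]
contact_force: [0.4, -1.0, 2.0]
gripper_width: 0.055
```

```bash
python3 - <<'E'
from h import *
F=[]
for i in range(4):
    cap('wrist'); s=r.get_state();F.append(s['contact_force'])
print(np.mean(F,0).round(2),s['tcp_pos'],s['time_s'])
E
```

```text
[ 0.79 -1.36  2.79] [ 0.53212248 -0.23751513  0.10111046] 12.3
```

Emit:
step_arm:
  increments:
    - {"tx": 0, "ty": 0, "tz": 0, "ax": 0, "ay": 0, "az": 0, "claw": 0.3}
    - {"tx": 0, "ty": 0, "tz": 0, "ax": 0, "ay": 0, "az": 0, "claw": 0.4}
    - {"tx": 0, "ty": 0, "tz": 0, "ax": 0, "ay": 0, "az": 0, "claw": 0.6}
    - {"tx": 0, "ty": 0, "tz": 0, "ax": 0, "ay": 0, "az": 0, "claw": 1}
    - {"tx": 0, "ty": 0, "tz": 0, "ax": 0, "ay": 0, "az": 0, "claw": 1}
    - {"tx": 0, "ty": 0, "tz": 0, "ax": 0, "ay": 0, "az": 0, "claw": 1}
    - {"tx": 0, "ty": 0, "tz": 0, "ax": 0, "ay": 0, "az": 0, "claw": 1}
    - {"tx": 0, "ty": 0, "tz": 0, "ax": 0, "ay": 0, "az": 0, "claw": 1}

```text
time_s: 13.1
tcp_pos: [0.532, -0.2375, 0.1009]
eef_rot: [180.0, 0.0, -89.9]
contact_force: [-0.3, 0.1, 0.0]
gripper_width: 0.0873
```

Emit:
step_arm:
  increments:
    - {"tx": 0, "ty": 0, "tz": 5, "ax": 0, "ay": 0, "az": 0, "claw": 1}
    - {"tx": 0, "ty": 0, "tz": 10, "ax": 0, "ay": 0, "az": 0, "claw": 1}
    - {"tx": 0, "ty": 0, "tz": 15, "ax": 0, "ay": 0, "az": 0, "claw": 1}
    - {"tx": 0, "ty": 0, "tz": 20, "ax": 0, "ay": 0, "az": 0, "claw": 1}
    - {"tx": 0, "ty": 0, "tz": 25, "ax": 0, "ay": 0, "az": 0, "claw": 1}
    - {"tx": 0, "ty": 0, "tz": 25, "ax": 0, "ay": 0, "az": 0, "claw": 1}
    - {"tx": 0, "ty": 20, "tz": 20, "ax": 0, "ay": 0, "az": 0, "claw": 1}
    - {"tx": 0, "ty": 30, "tz": 10, "ax": 0, "ay": 0, "az": 0, "claw": 1}
    - {"tx": 0, "ty": 30, "tz": 5, "ax": 0, "ay": 0, "az": 0, "claw": 1}
    - {"tx": 0, "ty": 30, "tz": 0, "ax": 0, "ay": 0, "az": 0, "claw": 1}
    - {"tx": 0, "ty": 20, "tz": 0, "ax": 0, "ay": 0, "az": 0, "claw": 1}
    - {"tx": 0, "ty": 0, "tz": 0, "ax": 0, "ay": 0, "az": 0, "claw": 1}

```text
time_s: 14.3
tcp_pos: [0.5322, -0.1056, 0.2373]
eef_rot: [-179.9, 0.0, -89.8]
contact_force: [0.0, 0.3, 1.1]
gripper_width: 0.0873
```

```bash
python3 - <<'E'
from h import *
c=cap('wrist');t=cap('top');s=cap('scene');print(r.get_state()['tcp_pos'],r.get_state()['time_s'])
print('green W',rim(c,.532,-.238,.121,0,.05)); print('holder W',rim(c,.532,-.238,.066,0,.05))
print('green T',rim(t,.532,-.238,.121,0,.05)); print('holder T',rim(t,.532,-.238,.066,0,.05))
print('orange T',rim(t,.521,-.395,.105,0,.05),'before',rim(dict(np.load('top0.npz')),.521,-.395,.105,0,.05))
im=np.vstack([cv2.resize(c['image'][0:240],(640,240)),cv2.resize(s['image'][130:330,240:560],(560,350)).__class__ and cv2.resize(s['image'][110:310,220:585],(640,350))]);cv2.imwrite('pics/w6.png',im)
E
```

```text
[ 0.53202243 -0.10772959  0.23654981] 14.45
green W [ 0.5302 -0.2373  0.0289  0.5301 -0.2375  0.0282  0.1195]
holder W [ 0.5312 -0.2376  0.036   0.5311 -0.2389  0.0331  0.0653]
green T [ 0.5314 -0.2368  0.0287  0.5315 -0.2368  0.0278  0.1201]
holder T [ 0.5332 -0.2372  0.036   0.5338 -0.2383  0.0332  0.0655]
orange T [ 0.5206 -0.3941  0.0299  0.5208 -0.3943  0.0284  0.1049] before [ 0.5213 -0.3936  0.0301  0.5208 -0.3942  0.0285  0.1047]
```

View pics/w6.png

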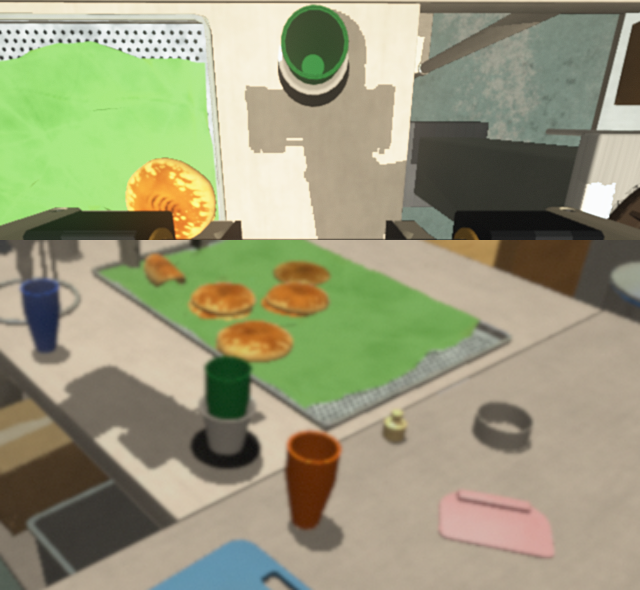

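Picture 9: the tumbler stands upright in the holder (px (314,45) and (228,390)). It is centred within about 2 mm, its rim is at z≈0.120 (foot ≈15 mm), and the holder and orange tumbler have not moved. Handing in.

```bash
python3 -c "
from h import *
print(r.close_job())"
```

```text
the job is handed in; nothing more can be done
None
```

The green tumbler is resting upright on the holder's taper, and I handed the job in at about 14.5 s of the 42 s allowed. No verdict is reported at hand-in.

I gripped it by the collar with 15 N, lowered it in small steps until about 4 N of weight passed to the holder, then opened the gripper and backed away.

**Last checks, from the top and wrist views:**
- **Tumbler:** its rim is at z ≈ 0.120 m, so the foot is about 15 mm above the holder's underside. It is centred within about 2 mm and looks upright.
- **Holder and orange tumbler:** the holder is within about 1 mm of its start, and the orange tumbler is unmoved within about 1 mm.
- **Robot:** the gripper is open and clear of everything.

**What failed or disagreed:**
- The first move call was refused because some fields were left out, and nothing moved.
- Triangulating the rim centres from two views gave heights 12 to 20 mm off (holder 86 mm, green 93.5 mm). I relied on the depth readings, which agreed between views.
- The wrist and top views differed by 1 to 2 mm in x, within the calibration tolerance.
- There was a light sideways touch while lowering, which I eased with a 0.6 mm shift.

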